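# Hold the slide changer's sprung cover open at its setting arm

## Robot

A 6-joint arm with a two-finger parallel gripper is mounted at the origin on the work surface. World frame = base frame: x ahead of the robot, y to its left, z up, the work surface at z = 0. Lengths are in m, angles in rad, forces in N, time in s.
With the tool pointing down it reaches from about 0.425 to 0.925 m from the base axis. Payload 12.5 kg.
Tool frame: the origin (TCP) lies on the centre line of the jaws, within the pads' length; the fingertips stand ahead of it and the grasp point (between the pads) lies 6 mm ahead of it (r.tcp_to_tips is the z of the fingertips in the tool frame, in m); z points along the fingers, y is the direction in which the jaws open and shut (so a half turn about z gives the same grasp; the last joint's range is limited). The gripper opens to 85 mm and grips with 20 to 120 N. Pads are 22 mm wide; open, the fingers measure 114 mm over their backs; the gripper's body (76 mm by 85 mm) begins 54 mm behind the grasp point. The pads swing forward as they close: fully open they stand 13 mm farther back than shut.
Start: joints at [1.052, 0.491, 1.559, -0, 1.092, -0.106], TCP at [0.251, 0.573, 0.256] pointing down, gripper open.
Joint ranges: [-3.1, 3.1], [-0.84, 2.19], [0.05, 2.79], [-1.13, 4.28], [0.06, 2.93], [-2.69, 2.69]. Speed limits (rad/s): [2.22, 2.22, 2.79, 3.14, 3.14, 3.14].

## Interface

Orientations are given as a unit quaternion [x, y, z, w].
In Python, from bench import sense, eyes, workorder, spotter, r gives the robot as it stands.
- The arm moves only by the tool arm_command, never from a script. Its argument "motion" is a list of rows, each an object with "xyz": the shift along the world's x, y, z in units of 30 mm (1.0 is 30 mm), a list of three; "yaw": the turn about the world's z in units of 4 degrees (1.0 is 4 degrees); "grip": the opening, from 0 (shut) to 1 (fully open). A call has 1 to 8 rows; each row shifts and turns the commanded pose from where the row before left it; what a row does not reach is not made up. A row lasts 1/10 s, in which the tool goes at most 50 mm and 8.59 degrees, less where a joint would pass 70% of its speed; a pose out of reach is approached as far as the arm can. A call with a number of a shift or a turn outside -1 to 1 is refused whole. A call with a gripper value outside its range is refused whole. The fingers move at their own pace and stop on an object; the grip force is fixed at half the most. Time passes only in rows, so rows that do not move let the fingers close. It gives the time, the measured TCP pose, the force and the opening at its end, in the units of the state.
- sense(): the state, without advancing time (a new reading comes with each control period).
- eyes.camera(name): name is "scene" or "top" or "wrist"; returns a dict with "pixels" (420x560x3 uint8, red, green, blue), "z_map" (420x560 float32, m along the optical axis (not along the pixel's ray), 0 where there is no reading), "K" (3x3 intrinsics, pixels), "cam_to_world" (4x4, takes a point from camera to world coordinates). Camera axes: x right, y down, z forward; pixel columns grow to the right and rows downward; lengths in m; the calibration is good to about 2 mm. A picture is of the moment at which its call begins.
- workorder.close_job(): hands the job in, once; it reports no verdict.
Trained networks look in the newest picture that a camera, given by its name, has taken for a name from the list of things; names that differ only in an ending like _2 or _b are one class to them, and where a whole thing is asked for, a point or a joint stands for the part that bears it (a point fixed in the world has none). Each returns a list of dicts, best first, with "score" (0 to 1); they miss things now and then, are a little off and sometimes report something else, mostly with a low value. They report only what shows in the picture. A call takes as long as a camera call.
- spotter.recognise(camera, query): "box" ([centre column, centre row, width, height] in pixels, round what is visible of it).
- spotter.place_of(camera, query): "position" ([column, row] in pixels: a listed point, or the origin of a listed thing).
The state is a dict: "clock": time; "joint_pos": joint angles; "joint_vel": joint speeds; "tau": joint torques, N m; "tool_pos": TCP position; "tcp_rot": TCP orientation; "wrist_force": force on the tool from outside, world axes, zero at the start; "moment": the same for the moment, N m; "gripper_width": finger opening in m.
Only numpy, scipy, OpenCV 4.12 (cv2) and the standard library are available. Lean on these libraries where they do the work, as an engineer would, in place of code of your own. Each camera call takes 0.05 s, during which the arm holds its last target. There are 200 camera calls.

## Task

Stop the slide carousel by pressing the round push button on the slide changer's front deck fully down and letting it come back up. Then lift the changer's sprung cover, which has a bar handle, until it lines up with the steel setting arm beside it, and keep holding it there: finish while still holding it, since the spring shuts the cover if it is let go. Do not shift the setting arm or the loose things on the bench.

Things in the scene. Friction and masses are not known exactly. Their poses are not given: they have to be found in the camera images.
- changer: White bench instrument, 340 mm deep (x), 290 wide (y), fixed, place and yaw vary. Origin at bench level, 10 mm beyond its middle; x from front to hinge, y left, z up. Front deck (x -180 to -80 mm) 100 mm high: push button at one side, a bar-grip knob (not used) at the other (sides vary), flat display between. Behind it (x -80 to 130) the carousel well, 130 mm high, shut by the cover.
- stop_top (a point): Centre of the top face of the black round push button: a plain cylinder 28 mm across, standing 10 mm out of a round grey housing 44 mm across and 12 mm high on the deck; its top is about 122 mm above the bench. The point goes down with the button.
- stop (a joint): Travel of the push button straight down, m: 0 = up, 0.006 = fully down (counts as fully down past 0.0048). Its spring needs about 5 N for full travel and pushes it back up.
- cover (a joint): Cover angle, rad: 0 = shut (level), grows as the front edge is lifted; stop at 1.3. A grey flat plate, 205 mm from hinge to front edge, 272 wide, 12 thick, about 0.35 kg. A hinge spring (about 0.3 Nm shut, 0.8 Nm per rad more) and its weight shut it: lifting at the handle takes about 4 to 8 N.
- cover_handle (a point): Middle of the handle: round steel bar 10 mm thick, 100 long, parallel to the hinge, on a post at each end, its centre 42 mm above the cover's top face, 175 mm in front of and 54 mm above the hinge axis when shut (about 185 mm above the bench). Axes turn with the cover: x front to hinge, y along the bar, z off the cover. The bar can turn between pads, so the tool may stay vertical.
- cover_hinge (a point): Middle of the cover's hinge line, at its far edge, about 130 mm above the bench; the axis is the changer's y; lifting turns the cover about +y. Its axes turn with the cover.
- setting (a joint): Angle at which the setting arm stands, rad, on the same hinge axis and measured like the cover's angle: the cover is to be held at this angle. Between 0.35 and 0.75, different each time; kept by friction, it must not be shifted.
- setting_tip (a point): Free end of the setting arm: straight steel strip 215 mm long, 12 tall, 6 thick, pivoted on the hinge line, 159 mm left (+y) of the cover's middle. It slants up from the pivot towards the front, its tip 200 to 285 mm above the bench; with the cover at the same slant, the cover's left edge and the strip lie side by side. Axes turn with the arm: x from tip to pivot.
- slide_box: Loose flat plastic box, 100 x 80 x 34 mm, on the bench left of the changer; origin under its centre. Leave it alone.
- oil: Loose small bottle, 36 mm across, 70 mm tall, on the bench right of the changer; origin under its centre. Leave it alone.
- beaker: Loose white cup, 64 mm across, 75 mm tall, on the bench right of the changer; origin under its centre. Leave it alone.

How it is judged:
On the way, in this order (a step that is already met when the one before it is completed fails the run):
1. the push button is pressed fully down while the cover is still shut (value of joint stop above 0.0048 m and value of joint cover below 0.06 rad), for 0.05 s.
2. the push button is let come back up, the cover still shut (value of joint stop below 0.0015 m and value of joint cover below 0.06 rad), for 0.1 s.
3. the cover is lifted to line up with the setting arm (within 0.07 rad) and held there by the robot (angle between the x axis of cover_hinge and the x axis of setting_tip, either way round below 0.07 rad and contact force between any of the fingers, the arm and cover above 1 N), for 0.5 s.
At the end, for the whole second after the job is handed in: The robot is holding the cover (contact force above 1 N), still (under 0.1 rad/s), within 0.07 rad (4 degrees) of the setting arm's angle; nothing loose props it; the push button is up again (under 1.5 mm pressed) (all of step 3 and value of joint stop below 0.0015 m and value of joint cover above 0.25 rad and velocity of joint cover between -0.1 and 0.1 rad/s and contact force between each of slide_box, oil, beaker and cover below 0.2 N); the arm keeps its last pose, push and grip.
It fails at once if the setting arm's tip is shifted by more than 12 mm (distance of setting_tip from where it was at the start of the episode above 0.012 m).
It fails at once if a loose thing on the bench is moved by more than 30 mm or tipped over (distance of any of slide_box, oil, beaker from where it was at the start of the episode above 0.03 m or angle between any of slide_box, oil, beaker's own z axis and vertical above 0.5 rad).
It also fails if it takes over 48 s, if anything falls off the work surface, if the arm or the gripper's body presses on something with over 40 N, if the wrist force passes 120 N, or if a joint passes its speed limit or range.

## Working session

There is one attempt and no reset: what is moved stays moved. The work goes in short steps, Python scripts to look and compute and a tool call to move; the robot and the scene stay as the last step left them, time stands still between calls to the robot, and variables do not carry over. Pictures are saved under pics/ and viewed, about 8 in all and at most 12, crops included, and the job is handed in when it is done.

Besides the shell and the picture viewer there is one more tool, called after "Call:" as a command line: name --argument value ..., lists and objects as JSON in quotes. arm_command: Moves the arm, as the interface text tells. Shifts and turns lie within -1 to 1; 1 stands for 30 mm of shift or 4 degrees of turn. Its arguments: {"type":"object","properties":{"motion":{"type":"array","items":{"type":"object","properties":{"xyz":{"type":"array","items":{"type":"number","minimum":-1,"maximum":1}},"yaw":{"type":"number","minimum":-1,"maximum":1},"grip":{"type":"number"}}}}},"required":["motion"]}

```bash
mkdir -p pics; ls; cat > h.py <<'E'
import numpy as np, cv2
from bench import sense, eyes, workorder, spotter, r
def px2w(c,u,v,z=None):
    K=c["K"];T=c["cam_to_world"]
    if z is None:
        w=c["z_map"][int(v)-2:int(v)+3,int(u)-2:int(u)+3]; z=np.median(w[w>0])
    p=np.array([(u-K[0,2])*z/K[0,0],(v-K[1,2])*z/K[1,1],z])
    return T[:3,:3]@p+T[:3,3]
def save(c,n): cv2.imwrite("pics/"+n,c["pixels"][:,:,::-1])
E
python3 - <<'E'
from h import *
np.set_printoptions(precision=4,suppress=True)
ims=[]
for n in("scene","top"):
    c=eyes.camera(n); ims.append(c["pixels"]); np.savez(n,**c)
    for q in("stop_top","cover_handle","cover_hinge","setting_tip","changer","slide_box","oil","beaker"):
        for d in spotter.place_of(n,q)[:2]:
            u,v=d["position"]; print(n,q,round(d["score"],2),np.round([u,v],1),px2w(c,u,v))
    save(c,n+"1.png")
print(sense(),r.tcp_to_tips)
E
```

```text
pics
scene stop_top 0.57 [250.2 206.7] [ 0.5092 -0.0046  0.1196]
scene cover_handle 0.84 [282.9 200.1] [0.5953 0.0456 0.1813]
scene cover_hinge 0.85 [306.5 262.7] [0.7663 0.0099 0.1374]
scene setting_tip 0.9 [348.  164.9] [0.6272 0.2091 0.2514]
scene changer 0.18 [385.6 253.3] [0.7555 0.2661 0.0329]
scene slide_box 0.8 [386.8 251.2] [0.7514 0.2735 0.0335]
scene oil 0.83 [192.7 258.4] [ 0.5205 -0.1791  0.0223]
top stop_top 0.49 [305.1 252.2] [ 0.5025 -0.0045  0.1215]
top cover_handle 0.81 [283.7 214. ] [0.5916 0.0476 0.1444]
top cover_hinge 0.77 [295.7 140.2] [0.7723 0.0189 0.1347]
top setting_tip 0.62 [211.8 189.2] [0.6319 0.2007 0.2489]
top changer 0.75 [285.  199.3] [0.6266 0.0446 0.1432]
top slide_box 0.64 [186.2 167.1] [0.7268 0.3045 0.0337]
top oil 0.63 [364.4 252.1] [ 0.5038 -0.1628  0.0526]
top beaker 0.93 [385.4 198.8] [ 0.6494 -0.2341  0.0047]
top beaker 0.67 [303.2 248.2] [ 0.5121 -0.0002  0.1193]
{'clock': 0.9, 'joint_pos': array([ 1.0524,  0.4909,  1.5589,  0.    ,  1.0917, -0.1056]), 'joint_vel': array([ 0.0012,  0.0009,  0.0011, -0.0015, -0.0011, -0.    ]), 'tau': array([ -0.0001, -61.8274, -26.1854,  -0.0001,   0.0002,  -0.    ]), 'tool_pos': array([0.2507, 0.5725, 0.2564]), 'tcp_rot': array([0.2049, 0.9788, 0.0001, 0.    ]), 'wrist_force': array([-0.9932, -0.2982, -0.6553]), 'moment': array([-0.0209,  0.012 , -0.0136]), 'gripper_width': 0.08544983802236387} 0.025
```

```bash
python3 - <<'E'
import cv2,numpy as np
a=cv2.imread("pics/top1.png")[100:320,150:430];b=cv2.imread("pics/scene1.png")[130:320,150:430]
cv2.imwrite("pics/both.png",np.vstack([cv2.resize(a,None,fx=1.45,fy=1.45),cv2.resize(b,None,fx=1.45,fy=1.45)]))
cv2.imwrite("pics/top_c.png",cv2.resize(a,None,fx=2.7,fy=2.7,interpolation=cv2.INTER_CUBIC))
E
```

```text
(no output)
```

View pics/both.png

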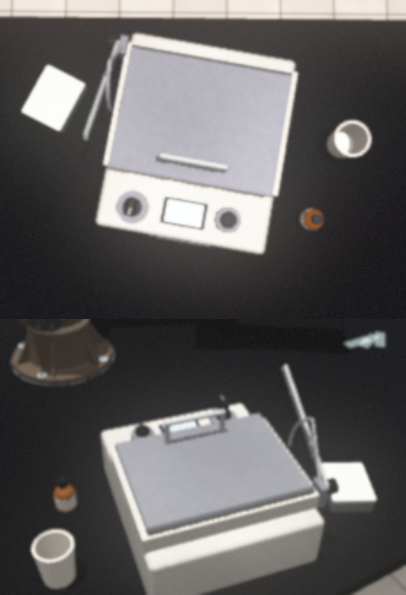

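View pics/top_c.png

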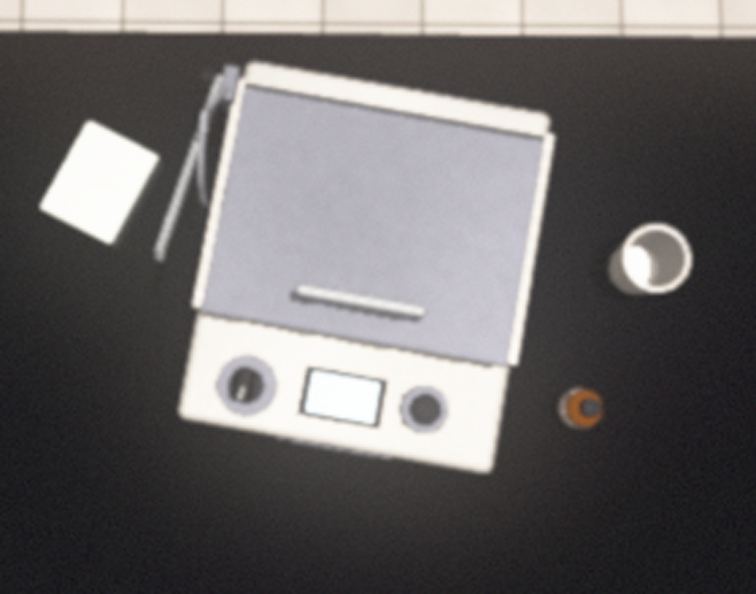

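```bash
cat > fit.py <<'E'
from h import *
np.set_printoptions(precision=4,suppress=True)
def cloud(n):
    c=dict(np.load(n+".npz")); v,u=np.mgrid[:420,:560]; z=c["z_map"];K=c["K"];T=c["cam_to_world"]
    p=np.stack([(u-K[0,2])*z/K[0,0],(v-K[1,2])*z/K[1,1],z],-1)@T[:3,:3].T+T[:3,3]
    p[z<=0]=np.nan
    return c,p
for n in("top","scene"):
    c,p=cloud(n)
    x,y,z=p[...,0],p[...,1],p[...,2]
    reg=(x>.4)&(x<.9)&(y>-.2)&(y<.25)
    cov=reg&(z>.137)&(z<.150); m=reg&(z>.085)&(z<.155)
    for nm,k in(("cover",cov),("body",m)):
        k=cv2.morphologyEx(k.astype(np.uint8),cv2.MORPH_OPEN,np.ones((5,5)))>0
        if k.sum()<50: continue
        R=cv2.minAreaRect(p[k][:,:2].astype(np.float32)); print(n,nm,k.sum(),np.median(z[k]),R)
    a=reg&(z>.16)
    q=p[a]; 
    # handle vs arm split
    h=q[(q[:,1]<.14)&(q[:,2]<.2)]; s=q[(q[:,1]>.15)]
    if len(h)>5: print(n,"handle",len(h),np.median(h,0),cv2.minAreaRect(h[:,:2].astype(np.float32)))
    print(n,"arm",len(s),s[s[:,2]>.2].mean(0),s.max(0),s.min(0))
E
python3 fit.py
```

```text
top cover 9717 0.14265219940000184 ((0.6397597193717957, 0.05163922905921936), (0.28992119431495667, 0.28932392597198486), 80.2430419921875)
top body 15927 0.14121750292735957 ((0.6408434510231018, 0.05702286958694458), (0.3190034031867981, 0.34041833877563477), 80.0688247680664)
top handle 218 [0.5937 0.0526 0.1886] ((0.5939190983772278, 0.05158485099673271), (0.10764816403388977, 0.010000379756093025), 79.96543884277344)
top arm 286 [0.6787 0.194  0.2283] [0.7801 0.2102 0.2592] [0.6172 0.1691 0.1608]
scene cover 7004 0.14218985431048087 ((0.6752599477767944, 0.05490949749946594), (0.30928146839141846, 0.22409290075302124), 80.2222671508789)
scene body 11917 0.14091701703146764 ((0.6408901810646057, 0.05649837851524353), (0.31885427236557007, 0.34178659319877625), 80.02340698242188)
scene handle 228 [0.5945 0.0476 0.1858] ((0.5931910276412964, 0.049888353794813156), (0.1107286736369133, 0.012233653105795383), 81.36649322509766)
scene arm 391 [0.6814 0.1927 0.2255] [0.7796 0.209  0.2575] [0.6181 0.1682 0.1601]
```

```bash
cat >> fit.py <<'E'
print("----")
th=np.radians(-10);ex=np.array([np.cos(th),np.sin(th)]);ey=np.array([-ex[1],ex[0]])
hd=np.array([.594,.0505]);hg=hd+.175*ex;print("hinge",hg)
for n in("top","scene"):
    c,p=cloud(n); P=p.reshape(-1,3);P=P[~np.isnan(P[:,0])]
    L=np.c_[(P[:,:2]-hg)@ex,(P[:,:2]-hg)@ey,P[:,2]-.13]
    s=L[(L[:,1]>.14)&(L[:,1]<.18)&(L[:,2]>.03)&(L[:,0]<-.05)&(L[:,0]>-.23)]
    f=cv2.fitLine(s[:,[0,2]].astype(np.float32),cv2.DIST_HUBER,0,.001,.001).ravel()
    print(n,len(s),"slope",np.arctan2(abs(f[1]),abs(f[0])),"polar",np.median(np.arctan2(s[:,2],-s[:,0])),"y",np.median(s[:,1]),"tip r",np.hypot(s[:,0],s[:,2]).max(), "line at x=0",f[3]-f[2]*f[1]/f[0])
    b=P[(np.hypot(P[:,0]-.506,P[:,1]+.003)<.03)&(P[:,2]>.1155)&(P[:,2]<.13)]
    print("button",len(b),b.mean(0),cv2.minEnclosingCircle(b[:,:2].astype(np.float32)))
    hh=P[(np.hypot(P[:,0]-.506,P[:,1]+.003)<.035)&(P[:,2]>.107)]
    print("housing",len(hh),hh.mean(0),cv2.minEnclosingCircle(hh[:,:2].astype(np.float32)))
E
python3 fit.py | sed '1,/----/d'
```

```text
hinge [0.7663 0.0201]
top 253 slope 0.5640377 polar 0.6549182453360034 y 0.15675684067606552 tip r 0.2166396395351154 line at x=0 0.016508609
button 106 [ 0.5045 -0.0089  0.1222] ((0.5066874623298645, -0.008099086582660675), 0.015971414744853973)
housing 256 [ 0.5043 -0.0083  0.1163] ((0.5042672157287598, -0.008741399273276329), 0.021503185853362083)
scene 299 slope 0.61582327 polar 0.6453819240736549 y 0.1564271560055655 tip r 0.21632357519667852 line at x=0 0.005767405
button 67 [ 0.5063 -0.0107  0.1211] ((0.50473552942276, -0.00964772142469883), 0.013884570449590683)
housing 117 [ 0.5061 -0.0115  0.1173] ((0.5026022791862488, -0.00878125336021185), 0.02269480749964714)
```

Call:
arm_command --motion '[{"xyz": [0.385,-0.88,0],"yaw": -0.87,"grip": 0},{"xyz": [0.385,-0.88,0],"yaw": -0.87,"grip": 0},{"xyz": [0.385,-0.88,0],"yaw": -0.87,"grip": 0},{"xyz": [0.385,-0.88,0],"yaw": -0.87,"grip": 0},{"xyz": [0.385,-0.88,0],"yaw": -0.87,"grip": 0},{"xyz": [0.385,-0.88,0],"yaw": -0.87,"grip": 0},{"xyz": [0.385,-0.88,0],"yaw": -0.87,"grip": 0},{"xyz": [0.385,-0.88,0],"yaw": -0.87,"grip": 0}]'

```text
clock: 1.7
tool_pos: [0.3435, 0.3603, 0.2565]
tcp_rot: [0.435, 0.9, 0.0, 0.0]
wrist_force: [-0.3, -0.2, 0.7]
gripper_width: 0.0
```

Call:
arm_command --motion '[{"xyz": [0.385,-0.88,0],"yaw": -0.87,"grip": 0},{"xyz": [0.385,-0.88,0],"yaw": -0.87,"grip": 0},{"xyz": [0.385,-0.88,0],"yaw": -0.87,"grip": 0},{"xyz": [0.385,-0.88,0],"yaw": -0.87,"grip": 0},{"xyz": [0.385,-0.88,0],"yaw": -0.87,"grip": 0},{"xyz": [0.385,-0.88,0],"yaw": -0.87,"grip": 0},{"xyz": [0.385,-0.88,0],"yaw": -0.87,"grip": 0},{"xyz": [0.385,-0.88,0],"yaw": -0.87,"grip": 0}]'

```text
clock: 2.5
tool_pos: [0.4359, 0.149, 0.2565]
tcp_rot: [0.639, 0.769, 0.0, 0.0]
wrist_force: [1.2, 0.0, -0.2]
gripper_width: 0.0001
```

Call:
arm_command --motion '[{"xyz": [0.385,-0.88,0],"yaw": -0.87,"grip": 0},{"xyz": [0.385,-0.88,0],"yaw": -0.87,"grip": 0},{"xyz": [0.385,-0.88,0],"yaw": -0.87,"grip": 0},{"xyz": [0.385,-0.88,0],"yaw": -0.87,"grip": 0},{"xyz": [0.385,-0.88,0],"yaw": -0.87,"grip": 0},{"xyz": [0.385,-0.88,0],"yaw": -0.87,"grip": 0},{"xyz": [0,0,0],"grip": 0}]'

```text
validation failed for argument at $.mo...
```

Call:
arm_command --motion '[{"xyz": [0.385,-0.88,0],"yaw": -0.87,"grip": 0},{"xyz": [0.385,-0.88,0],"yaw": -0.87,"grip": 0},{"xyz": [0.385,-0.88,0],"yaw": -0.87,"grip": 0},{"xyz": [0.385,-0.88,0],"yaw": -0.87,"grip": 0},{"xyz": [0.385,-0.88,0],"yaw": -0.87,"grip": 0},{"xyz": [0.385,-0.88,0],"yaw": -0.87,"grip": 0},{"xyz": [0,0,0],"yaw": 0,"grip": 0}]'

```text
clock: 3.2
tool_pos: [0.5059, -0.0106, 0.2563]
tcp_rot: [0.769, 0.64, 0.0, 0.0]
wrist_force: [0.3, 0.3, 0.3]
gripper_width: -0.0
```

```bash
python3 - <<'E'
from h import *
np.set_printoptions(precision=4,suppress=True)
c=eyes.camera("wrist"); save(c,"w1.png")
for q in("stop_top","cover_handle","setting_tip"):
    for d in spotter.place_of("wrist",q)[:1]:
        u,v=d["position"]; print(q,round(d["score"],2),np.round([u,v]),px2w(c,u,v))
print(sense()["tool_pos"])
E
```

```text
stop_top 0.67 [280. 207.] [ 0.5048 -0.0099  0.1234]
cover_handle 0.74 [419. 106.] [0.5923 0.0517 0.1896]
setting_tip 0.6 [402. 111.] [0.5987 0.0473 0.1436]
[ 0.5044 -0.0076  0.2563]
```

View pics/w1.png

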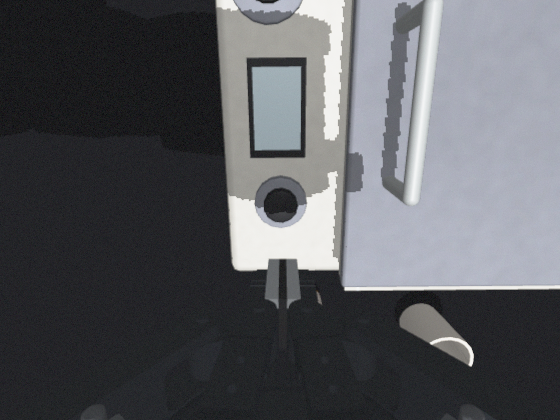

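Call:
arm_command --motion '[{"xyz": [0,-0.05,-0.9],"yaw": 0,"grip": 0},{"xyz": [0,0,-0.9],"yaw": 0,"grip": 0},{"xyz": [0,0,-0.9],"yaw": 0,"grip": 0},{"xyz": [0,0,-0.8],"yaw": 0,"grip": 0},{"xyz": [0,0,-0.1],"yaw": 0,"grip": 0},{"xyz": [0,0,-0.1],"yaw": 0,"grip": 0},{"xyz": [0,0,0],"yaw": 0,"grip": 0}]'

```text
clock: 4.1
tool_pos: [0.5049, -0.0094, 0.1461]
tcp_rot: [0.767, 0.642, 0.0, 0.0]
wrist_force: [-1.1, 2.0, 2.2]
gripper_width: 0.0002
```

Call:
arm_command --motion '[{"xyz": [0,0,-0.08],"yaw": 0,"grip": 0},{"xyz": [0,0,-0.08],"yaw": 0,"grip": 0},{"xyz": [0,0,0],"yaw": 0,"grip": 0},{"xyz": [0,0,0],"yaw": 0,"grip": 0}]'

```text
clock: 4.5
tool_pos: [0.5052, -0.0096, 0.1411]
tcp_rot: [0.767, 0.641, 0.001, 0.0]
wrist_force: [0.3, 3.7, 5.5]
gripper_width: 0.0
```

Call:
arm_command --motion '[{"xyz": [0,0,-0.05],"yaw": 0,"grip": 0},{"xyz": [0,0,-0.03],"yaw": 0,"grip": 0},{"xyz": [0,0,0],"yaw": 0,"grip": 0},{"xyz": [0,0,0],"yaw": 0,"grip": 0}]'

```text
clock: 4.9
tool_pos: [0.5053, -0.0096, 0.1405]
tcp_rot: [0.767, 0.641, 0.001, 0.001]
wrist_force: [-8.6, 4.5, 32.3]
gripper_width: -0.0004
```

Call:
arm_command --motion '[{"xyz": [0,0,0.5],"yaw": 0,"grip": 0},{"xyz": [0,0,0.9],"yaw": 0,"grip": 0},{"xyz": [0,0,0.9],"yaw": 0,"grip": 0},{"xyz": [0,0,0.9],"yaw": 0,"grip": 1},{"xyz": [0.745,0.5,0.7],"yaw": 0,"grip": 1},{"xyz": [0.745,0.5,0],"yaw": 0,"grip": 1},{"xyz": [0.745,0.5,0],"yaw": 0,"grip": 1},{"xyz": [0.745,0.5,0],"yaw": 0,"grip": 1}]'

```text
clock: 5.7
tool_pos: [0.5951, 0.0506, 0.2554]
tcp_rot: [0.767, 0.641, 0.0, 0.0]
wrist_force: [0.7, -0.7, -0.2]
gripper_width: 0.0723
```

Call:
arm_command --motion '[{"xyz": [0,0,0],"yaw": 0,"grip": 1},{"xyz": [0,0,0],"yaw": 0,"grip": 1}]'

```text
clock: 5.9
tool_pos: [0.594, 0.0502, 0.2547]
tcp_rot: [0.767, 0.642, -0.0, -0.0]
wrist_force: [-1.9, 0.4, -0.0]
gripper_width: 0.0856
```

```bash
python3 - <<'E'
from h import *
np.set_printoptions(precision=4,suppress=True)
c=eyes.camera("wrist"); save(c,"w2.png")
for q in("cover_handle","stop_top"):
    for d in spotter.place_of("wrist",q)[:1]:
        u,v=d["position"]; print(q,round(d["score"],2),np.round([u,v]),px2w(c,u,v))
v,u=np.mgrid[:420,:560]; z=c["z_map"];K=c["K"];T=c["cam_to_world"]
p=np.stack([(u-K[0,2])*z/K[0,0],(v-K[1,2])*z/K[1,1],z],-1)@T[:3,:3].T+T[:3,3]
q=p[(z>0)&(p[...,2]>.175)&(p[...,2]<.2)&(abs(p[...,0]-.594)<.03)]
print(len(q),q.mean(0),cv2.minAreaRect(q[:,:2].astype(np.float32)))
q=p[(z>0)&(p[...,2]>.117)&(p[...,2]<.13)&(np.hypot(p[...,0]-.5045,p[...,1]+.009)<.02)]
print("button top",len(q),q.mean(0) if len(q) else 0)
s=sense();print(s["tool_pos"],s["tcp_rot"],s["wrist_force"],s["gripper_width"],s["clock"])
E
```

```text
cover_handle 0.94 [284. 237.] [0.596  0.0526 0.1906]
stop_top 0.98 [192. 289.] [ 0.505  -0.0078  0.1232]
2731 [0.5958 0.0563 0.1895] ((0.5947694778442383, 0.05045964568853378), (0.10855058580636978, 0.009997311048209667), 80.01206970214844)
button top 604 [ 0.509  -0.0083  0.1225]
[0.5936 0.0497 0.2552] [ 0.7674  0.6412 -0.0001  0.    ] [0.5342 0.5774 0.726 ] 0.08573260413066451 6.05
```

View pics/w2.png

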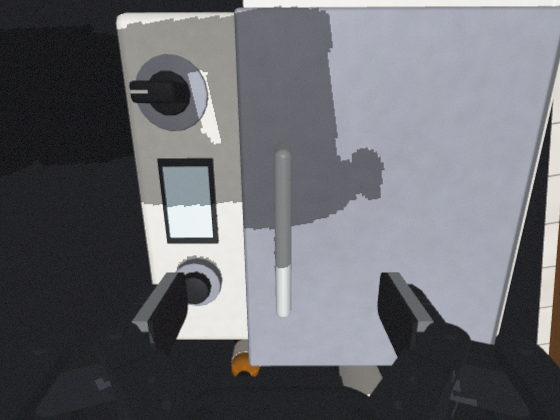

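Call:
arm_command --motion '[{"xyz": [0.03,0,-0.7],"yaw": 0,"grip": 1},{"xyz": [0,0,-0.7],"yaw": 0,"grip": 1},{"xyz": [0,0,-0.7],"yaw": 0,"grip": 1},{"xyz": [0,0,0],"yaw": 0,"grip": 0},{"xyz": [0,0,0],"yaw": 0,"grip": 0},{"xyz": [0,0,0],"yaw": 0,"grip": 0},{"xyz": [0,0,0],"yaw": 0,"grip": 0},{"xyz": [0,0,0],"yaw": 0,"grip": 0}]'

```text
clock: 6.85
tool_pos: [0.5953, 0.0502, 0.1929]
tcp_rot: [0.767, 0.641, 0.0, 0.0]
wrist_force: [-0.1, 0.5, -0.9]
gripper_width: 0.0123
```

Call:
arm_command --motion '[{"xyz": [0,0,0],"yaw": 0,"grip": 0},{"xyz": [0.1,-0.018,0.287],"yaw": 0,"grip": 0},{"xyz": [0.107,-0.018,0.287],"yaw": 0,"grip": 0},{"xyz": [0.13,-0.023,0.275],"yaw": 0,"grip": 0},{"xyz": [0.13,-0.023,0.275],"yaw": 0,"grip": 0},{"xyz": [0.156,-0.027,0.26],"yaw": 0,"grip": 0},{"xyz": [0.156,-0.027,0.26],"yaw": 0,"grip": 0},{"xyz": [0,0,0],"yaw": 0,"grip": 0}]'

```text
clock: 7.65
tool_pos: [0.6168, 0.0464, 0.2421]
tcp_rot: [0.767, 0.641, -0.002, -0.002]
wrist_force: [-14.2, 1.2, 3.1]
gripper_width: 0.0076
```

Call:
arm_command --motion '[{"xyz": [0.182,-0.032,0.243],"yaw": 0,"grip": 0},{"xyz": [0.182,-0.032,0.243],"yaw": 0,"grip": 0},{"xyz": [0.203,-0.036,0.221],"yaw": 0,"grip": 0},{"xyz": [0.203,-0.036,0.221],"yaw": 0,"grip": 0},{"xyz": [0,0,0],"yaw": 0,"grip": 0},{"xyz": [0,0,0],"yaw": 0,"grip": 0}]'

```text
clock: 8.25
tool_pos: [0.6389, 0.0426, 0.2702]
tcp_rot: [0.767, 0.642, -0.002, -0.002]
wrist_force: [-19.4, 2.2, 10.5]
gripper_width: 0.0076
```

```bash
cat > meas.py <<'E'
from h import *
import sys
np.set_printoptions(precision=4,suppress=True)
th=np.radians(-10);ex=np.array([np.cos(th),np.sin(th)]);ey=np.array([-ex[1],ex[0]])
hg=np.array([.594,.0505])+.175*ex
s=sense();print(s["tool_pos"],s["wrist_force"],s["gripper_width"],s["clock"])
t=s["tool_pos"]; g=(t[:2]-hg)@ex; print("kin theta",np.arctan2(t[2]-.006-.13,-g)-.2993)
for n in("top","scene"):
    c=eyes.camera(n); save(c,n+sys.argv[1]+".png")
    v,u=np.mgrid[:420,:560]; z=c["z_map"];K=c["K"];T=c["cam_to_world"]
    p=np.stack([(u-K[0,2])*z/K[0,0],(v-K[1,2])*z/K[1,1],z],-1)@T[:3,:3].T+T[:3,3]
    P=p[z>0]; L=np.c_[(P[:,:2]-hg)@ex,(P[:,:2]-hg)@ey,P[:,2]-.13]
    for nm,a,b in(("cover L",.08,.13),("cover R",-.13,-.08),("arm",.145,.175)):
        k=L[(L[:,1]>a)&(L[:,1]<b)&(L[:,2]>.03)&(L[:,2]<.16)&(L[:,0]<-.04)&(L[:,0]>-.23)]
        if len(k)<20: print(n,nm,len(k)); continue
        # upper envelope: highest points per x bin, robust line
        bins=np.round(k[:,0]/.008).astype(int); e=np.array([[k[bins==i,0].mean(),np.percentile(k[bins==i,2],85)] for i in np.unique(bins) if (bins==i).sum()>3])
        f=cv2.fitLine(e.astype(np.float32),cv2.DIST_HUBER,0,.001,.001).ravel()
        print(n,nm,len(k),"slope",np.arctan(-f[1]/f[0]),"z at x=-.15",f[3]+f[1]/f[0]*(-.15-f[2]), "maxr",np.hypot(k[:,0],k[:,2]).max())
    for q in("cover_hinge","setting_tip","cover_handle"):
        for d in spotter.place_of(n,q)[:1]:
            u,v=d["position"]; print(q,round(d["score"],2),px2w(c,u,v))
E
python3 meas.py 2
python3 - <<'E'
import cv2,numpy as np
a=cv2.imread("pics/scene2.png")[100:320,200:480];cv2.imwrite("pics/scene2c.png",cv2.resize(a,None,fx=2.7,fy=2.7))
E
```

```text
[0.6389 0.0426 0.2702] [-19.4059   2.1768  10.486 ] 0.0076454016693390135 8.25
kin theta 0.5041399087753291
top cover L 945 slope 0.48345566 z at x=-.15 0.09457618 maxr 0.20745894363417197
top cover R 62 slope 0.47709116 z at x=-.15 0.09373772 maxr 0.1312058820722758
top arm 268 slope 0.40981054 z at x=-.15 0.1144294 maxr 0.2173314814943037
setting_tip 0.6 [0.631  0.2025 0.2467]
scene cover L 1197 slope 0.4805069 z at x=-.15 0.0933747 maxr 0.20656924705734642
scene cover R 1431 slope 0.4838578 z at x=-.15 0.09376639 maxr 0.20641302578375967
scene arm 325 slope 0.28456342 z at x=-.15 0.10983201 maxr 0.2161713534852473
cover_hinge 0.92 [0.7661 0.0155 0.141 ]
setting_tip 0.59 [0.6263 0.2059 0.2515]
cover_handle 0.77 [0.6437 0.0329 0.2623]
```

View pics/scene2c.png

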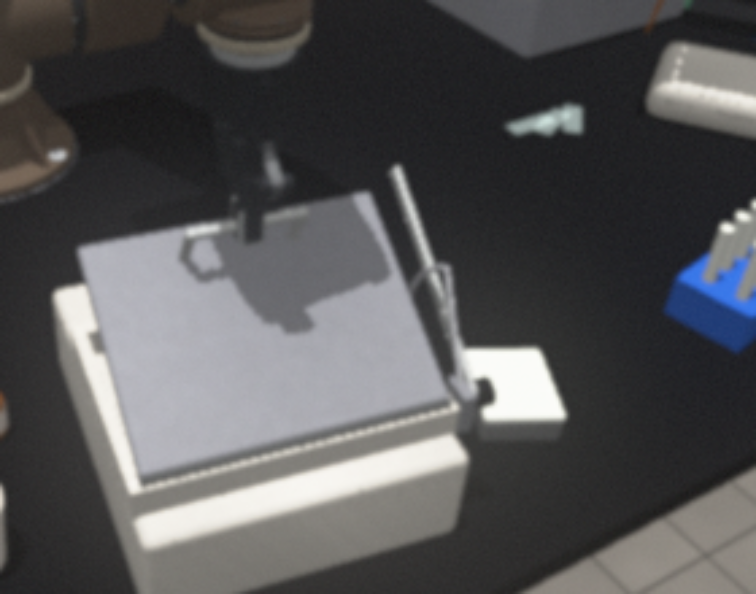

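```bash
cat > arm.py <<'E'
from h import *
np.set_printoptions(precision=3,suppress=True)
th=np.radians(-10);ex=np.array([np.cos(th),np.sin(th)]);ey=np.array([-ex[1],ex[0]])
hg=np.array([.594,.0505])+.175*ex
for n in("top","scene"):
    c=dict(np.load(n+".npz"))
    v,u=np.mgrid[:420,:560]; z=c["z_map"];K=c["K"];T=c["cam_to_world"]
    p=np.stack([(u-K[0,2])*z/K[0,0],(v-K[1,2])*z/K[1,1],z],-1)@T[:3,:3].T+T[:3,3]
    P=p[z>0]; L=np.c_[(P[:,:2]-hg)@ex,(P[:,:2]-hg)@ey,P[:,2]-.13]
    k=L[(L[:,1]>.145)&(L[:,1]<.175)&(L[:,2]>.03)&(L[:,2]<.16)&(L[:,0]<-.04)&(L[:,0]>-.23)]
    R=np.hypot(k[:,0],k[:,2]);A=np.arctan2(k[:,2],-k[:,0])
    for a in np.arange(.06,.22,.02):
        m=(R>a)&(R<a+.02)
        if m.sum()>4: print(n,round(a,2),m.sum(),np.percentile(A[m],[10,50,90]),"theta if top",np.percentile(A[m],90)-.006/(a+.01), "y",np.median(k[m,1]))
    m=R>.14; f=cv2.fitLine(k[m][:,[0,2]].astype(np.float32),cv2.DIST_HUBER,0,.001,.001).ravel(); print("slope outer",np.arctan(-f[1]/f[0]))
E
python3 arm.py
```

```text
top 0.06 9 [0.654 0.738 0.771] theta if top 0.6852389814248004 y 0.15682119645349987
top 0.08 14 [0.702 0.72  1.1  ] theta if top 1.0335833791652924 y 0.1592071893601653
top 0.1 97 [0.449 0.71  1.056] theta if top 1.0016080541411931 y 0.15095837177542357
top 0.12 28 [0.636 0.674 0.687] theta if top 0.6405579844408797 y 0.157540949370288
top 0.14 27 [0.614 0.662 0.672] theta if top 0.632046422024347 y 0.15750404016686856
top 0.16 28 [0.603 0.647 0.659] theta if top 0.6236260863725354 y 0.15775804861624998
top 0.18 28 [0.61  0.643 0.654] theta if top 0.6223997398404955 y 0.15784282086256302
top 0.2 33 [0.595 0.63  0.648] theta if top 0.6197376843194012 y 0.15796311837108157
slope outer 0.5727532
scene 0.06 27 [0.615 0.694 0.749] theta if top 0.6631341098536768 y 0.15638103797203198
scene 0.08 47 [0.624 0.698 1.085] theta if top 1.0185690558581482 y 0.15639915457376308
scene 0.1 87 [0.447 0.691 1.077] theta if top 1.0228290497418937 y 0.14940000376368515
scene 0.12 36 [0.597 0.654 0.671] theta if top 0.6247376470791077 y 0.1569037267215911
scene 0.14 33 [0.606 0.645 0.658] theta if top 0.6184560392951772 y 0.15691896262435498
scene 0.16 34 [0.592 0.636 0.656] theta if top 0.6205186789411145 y 0.15648939304365217
scene 0.18 33 [0.595 0.635 0.649] theta if top 0.6175953785593643 y 0.15652654728954962
scene 0.2 26 [0.591 0.627 0.64 ] theta if top 0.6116595656134863 y 0.15731843289012803
slope outer 0.58614904
```

Call:
arm_command --motion '[{"xyz": [0.11,-0.02,0.12],"yaw": 0,"grip": 0},{"xyz": [0.11,-0.02,0.12],"yaw": 0,"grip": 0},{"xyz": [0.12,-0.02,0.11],"yaw": 0,"grip": 0},{"xyz": [0.12,-0.02,0.11],"yaw": 0,"grip": 0},{"xyz": [0,0,0],"yaw": 0,"grip": 0},{"xyz": [0,0,0],"yaw": 0,"grip": 0},{"xyz": [0,0,0],"yaw": 0,"grip": 0},{"xyz": [0,0,0],"yaw": 0,"grip": 0}]'

```text
clock: 9.45
tool_pos: [0.6532, 0.0401, 0.2837]
tcp_rot: [0.767, 0.642, -0.002, -0.002]
wrist_force: [-15.4, 1.7, 8.0]
gripper_width: 0.0078
```

```bash
python3 meas.py 3
python3 - <<'E'
import cv2
a=cv2.imread("pics/scene3.png")[100:320,200:480];cv2.imwrite("pics/scene3c.png",cv2.resize(a,None,fx=2.7,fy=2.7))
E
```

```text
[0.6532 0.0401 0.2837] [-15.4345   1.7411   8.0462] 0.00775547585073137 9.45
kin theta 0.6102950400123585
top cover L 915 slope 0.59171045 z at x=-.15 0.11774281 maxr 0.20804878791932108
top cover R 2
top arm 267 slope 0.2713197 z at x=-.15 0.11275989 maxr 0.2163723003234968
setting_tip 0.58 [0.6684 0.2391 0.0019]
scene cover L 1225 slope 0.5904373 z at x=-.15 0.116512656 maxr 0.20627163385047118
scene cover R 1474 slope 0.59479177 z at x=-.15 0.11720187 maxr 0.20678247176506911
scene arm 321 slope 0.26557374 z at x=-.15 0.1094444 maxr 0.21630446930283564
cover_hinge 0.82 [0.7654 0.0115 0.1425]
setting_tip 0.71 [0.623  0.2049 0.2471]
cover_handle 0.81 [0.6648 0.0308 0.2845]
```

View pics/scene3c.png

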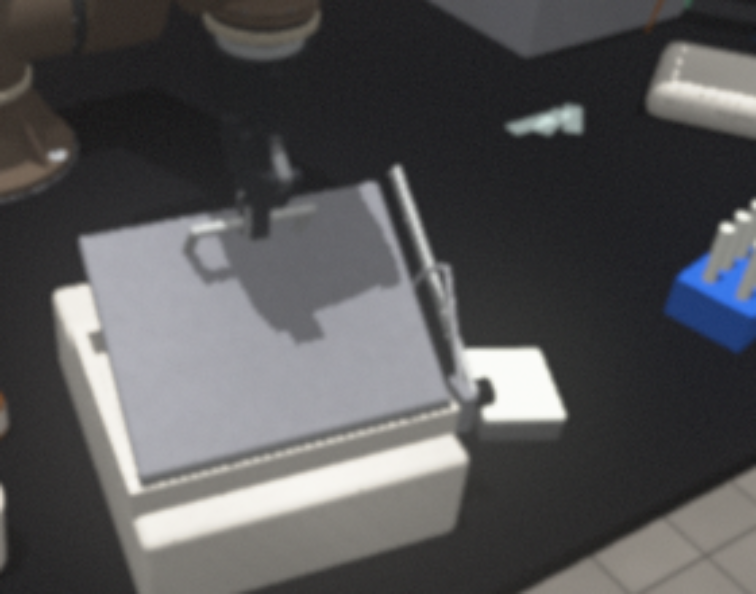

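```bash
python3 - <<'E'
from h import *
np.set_printoptions(precision=2,suppress=True)
th=np.radians(-10);ex=np.array([np.cos(th),np.sin(th)]);ey=np.array([-ex[1],ex[0]])
hg=np.array([.594,.0505])+.175*ex
def proj(c,x,y,z):
    w=np.r_[hg+x*ex+y*ey,.13+z]; T=np.linalg.inv(c["cam_to_world"]); q=T[:3,:3]@w+T[:3,3]; q=c["K"]@q; return q[:2]/q[2]
def pt(c,t,r,y,n): return proj(c,-r*np.cos(t)-n*np.sin(t)*-1*-1 if 0 else -r*np.cos(t)+n*np.sin(t),y,r*np.sin(t)+n*np.cos(t))
cs={}
for n in("top","scene"):
    for tag in("old","now"):
        c=dict(np.load(n+".npz")) if tag=="old" else eyes.camera(n)
        v,u=np.mgrid[:420,:560]; z=c["z_map"];K=c["K"];T=c["cam_to_world"]
        p=np.stack([(u-K[0,2])*z/K[0,0],(v-K[1,2])*z/K[1,1],z],-1)@T[:3,:3].T+T[:3,3]
        d=p[...,:2]-hg; x=d@ex;y=d@ey;h=p[...,2]-.13;R=np.hypot(x,h)
        m=(z>0)&(y>.145)&(y<.175)&(h>.05)&(x<0)&(R>.14)&(R<.225)
        px=np.argwhere(m)[:,::-1].astype(np.float32)
        f=cv2.fitLine(px,cv2.DIST_HUBER,0,.01,.01).ravel(); ang=np.degrees(np.arctan2(f[1],f[0]))%180
        t=(px-f[2:])@f[:2]; e=f[2:]+np.array([[t.min()],[t.max()]])*f[:2]
        # brightness-weighted centreline
        print(n,tag,len(px),"img angle",ang,"ends",e.ravel())
    for t in np.arange(.5,.71,.04):
        a,b=pt(c,t,.14,.159,0),pt(c,t,.215,.159,0); A=np.degrees(np.arctan2(*(a-b)[::-1]))%180
        q1,q2=pt(c,t,.05,.136,12e-3),pt(c,t,.205,.136,12e-3)
        print("  th%.2f"%t,"arm ang",A,"tip",b,"tip top",pt(c,t,.215,.159,.006),"cover corner",q2)
E
```

```text
top old 116 img angle 108.63047 ends [207.67 195.89 217.26 167.43]
top now 117 img angle 108.5138 ends [207.68 195.89 217.32 167.11]
  th0.50 arm ang 107.58965861103047 tip [208.62 201.49] tip top [208.47 199.82] cover corner [220.23 196.35]
  th0.54 arm ang 108.33282465060402 tip [208.43 199.03] tip top [208.31 197.24] cover corner [220.2  193.78]
  th0.58 arm ang 109.14073054392234 tip [208.28 196.4 ] tip top [208.19 194.5 ] cover corner [220.21 191.05]
  th0.62 arm ang 110.02480867241403 tip [208.17 193.61] tip top [208.11 191.59] cover corner [220.25 188.17]
  th0.66 arm ang 110.99914628739533 tip [208.1  190.65] tip top [208.07 188.52] cover corner [220.33 185.14]
  th0.70 arm ang 112.0812940679929 tip [208.07 187.54] tip top [208.07 185.3 ] cover corner [220.45 181.97]
scene old 126 img angle 70.90751 ends [345.38 162.21 355.51 191.48]
scene now 126 img angle 70.88654 ends [345.37 162.22 355.31 190.89]
  th0.50 arm ang 68.66868700713762 tip [342.76 167.44] tip top [343.49 166.26] cover corner [337.12 170.13]
  th0.54 arm ang 69.71604918654145 tip [343.82 165.8 ] tip top [344.59 164.67] cover corner [338.17 168.72]
  th0.58 arm ang 70.75302965823738 tip [344.95 164.24] tip top [345.76 163.19] cover corner [339.28 167.41]
  th0.62 arm ang 71.78238726941638 tip [346.13 162.79] tip top [346.98 161.81] cover corner [340.45 166.2 ]
  th0.66 arm ang 72.80681164014489 tip [347.38 161.45] tip top [348.27 160.54] cover corner [341.67 165.11]
  th0.70 arm ang 73.8289478205915 tip [348.69 160.21] tip top [349.63 159.38] cover corner [342.96 164.12]
```

Call:
arm_command --motion '[{"xyz": [0,0,0],"yaw": 0,"grip": 0},{"xyz": [0,0,0],"yaw": 0,"grip": 0},{"xyz": [0,0,0],"yaw": 0,"grip": 0},{"xyz": [0,0,0],"yaw": 0,"grip": 0}]'

```text
clock: 10.35
tool_pos: [0.6532, 0.0401, 0.2837]
tcp_rot: [0.767, 0.642, -0.002, -0.002]
wrist_force: [-15.3, 0.8, 8.2]
gripper_width: 0.0074
```

```bash
python3 - <<'E'
from h import *
s=sense();print(s["tool_pos"],s["wrist_force"],s["gripper_width"],s["clock"])
c=eyes.camera("top")
for q in("stop_top","slide_box","oil","beaker"):
    for d in spotter.place_of("top",q)[:1]: print(q,d["score"],px2w(c,*d["position"]))
print(workorder.close_job())
E
```

```text
[0.65315821 0.04006345 0.28371933] [-15.33752219   0.81861787   8.17390323] 0.007423757881372654 10.35
slide_box 0.67 [0.72452544 0.29311904 0.03327622]
oil 0.61 [ 0.50511665 -0.15728748  0.04766466]
beaker 0.74 [ 0.65641155 -0.22967048  0.00548164]
the job is handed in; nothing more can be done
None
```

I pressed the push button fully down, let it come back up, lifted the cover by its bar handle to the setting arm's angle, and handed the job in at about 10.6 s while still gripping the handle. No verdict was reported.

- **Button:** it bottomed out at about 32 N. After release, the wrist camera measured its top at 0.1225 m, which is fully up. In the last check the detector did not find the button in the top picture, so I have no final look at it; nothing came near it after the release.
- **Cover angle:** I measured about 0.59 rad from depth and 0.61 rad from the tool position.
- **Setting arm angle:** estimates ran from 0.555 to 0.62 rad, and I took about 0.58 to 0.60. That puts the likely mismatch at 0.03 rad or less. The worst pairing of readings comes to 0.055 rad, still inside the 0.07 limit.
- **Hold:** the tool did not move over the last 0.9 s. The wrist force stayed at about 17 N, mostly from a small mismatch with the handle's arc.
- **Left alone:** the setting arm's position in the pictures was the same before and after the lift. The slide box, oil and beaker read within about 12 mm of where the same camera first put them. That is detector scatter, since the arm never went near them.

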